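# Put the two vice jaws back with their mates

## Task

Two clamping jaws of the work-holder were left out on the green mat after cleaning. Set each one down, without dropping it, upright in the bay of the black jaw tray where its mate stands: the plain jaw alongside the plain jaw, and the vee jaw alongside the vee jaw with the two vee notches facing each other. Leave the mates in their bays and everything else where it is.

Things in the scene. Friction and masses are not known exactly. Their poses are not given: they have to be found in the camera images.
- tray: Black open jaw tray, fixed, 84 (x) by 226 mm (y), origin under its centre. 3 bays along y, centres y = -74, 0, 74 mm, 76 (x) by 70 mm (y) inside, floor 3 mm thick, wall tops 8 mm above the floor. One holds a plain jaw, one a vee jaw, one the chuck, in any order; a jaw stands 2 to 4 mm off its bay's -y wall, working face to the tray's +y, the free part (40 to 42 mm) before it
- plain_loose: Plain steel jaw standing loose on the mat: a plain rectangular block, 60 mm long (its x), 26 mm thick (its y), 38 mm high, about 0.45 kg; origin at the centre of its underside, z up; working face to its +y. It is the same both ways round, but for screw holes (it may face either way)
- vee_loose: Vee steel jaw standing loose on the mat: a block 60 mm long (its x), 26 mm thick (its y), 38 mm high, about 0.45 kg; origin at the centre of its underside, z up; working face to its +y. A 90-degree vee notch, 26 mm wide and 13 mm deep, runs from top to bottom in the middle of the working face; the two ends are flat
- plain_home: The plain jaw standing in its tray bay, same as the loose one: 60 mm long (its x), 26 mm thick (its y), 38 mm high, about 0.45 kg; origin at the centre of its underside, z up; working face to its +y. Not fixed
- vee_home: The vee jaw standing in its tray bay, same as the loose one: 60 mm long (its x), 26 mm thick (its y), 38 mm high, about 0.45 kg; origin at the centre of its underside, z up; working face to its +y. Not fixed
- vee_loose_face (a point): Foot of the middle of the loose vee jaw's working face: 13 mm from the jaw's origin along its +y, where the notch opens
- chuck: Bystander: aluminium vacuum-chuck insert with a darker raised pad with suction holes, 56 (x) by 54 (y) mm, 22 mm high, loose in the third tray bay. Its origin lies under it, 20 mm to its -y side from its middle
- holder: Bystander, fixed: swivelling work-holder with a small vice on top, base 150 x 150 mm, 86 mm high, a knob to its -y side reaching 98 mm from the middle; origin at the centre of its underside
- jar: Bystander: round steel jar with a knobbed lid, 70 mm in diameter, 88 mm high, loose; origin at the centre of its underside
- driver: Bystander: screwdriver with a black handle, 170 mm long, 26 mm thick, lying loose along its x, handle to -x; origin at the middle of its length, on the mat
Things that resemble listed ones, but are neither listed nor needed, are in the scene too. Leave any orange, purple or red look-alike of the vee_loose alone.

How it is judged:
At the end, for the whole second after the job is handed in: Each loose jaw rests on the bay floor before its mate's working face: height within 4 mm, 24-47 mm apart centre to centre, within 18 mm lengthwise, parallel within 17 deg, upright within 6 deg; the vee notches face each other; the mates are upright and moved under 25 mm; all four at rest (x of plain_loose in the frame of plain_home between -0.018 and 0.018 m and y of plain_loose in the frame of plain_home between 0.024 and 0.047 m and z of plain_loose in the frame of plain_home between -0.004 and 0.004 m and angle between the x axis of plain_loose and the x axis of plain_home, either way round below 0.3 rad and angle between each of plain_loose, plain_home, vee_loose, vee_home's own z axis and vertical below 0.1 rad and distance of each of plain_home, vee_home from where it was at the start of the episode below 0.025 m and linear speed of each of plain_loose, plain_home, vee_loose, vee_home below 0.02 m/s and x of vee_loose in the frame of vee_home between -0.018 and 0.018 m and y of vee_loose in the frame of vee_home between 0.024 and 0.047 m and z of vee_loose in the frame of vee_home between -0.004 and 0.004 m and angle between the x axis of vee_loose and the x axis of vee_home, either way round below 0.3 rad and y of vee_loose_face in the frame of vee_home below 0.036 m); the robot touches nothing.
It fails at once if a bystander (chuck, jar or screwdriver) is moved more than 20 mm (distance of any of chuck, jar, driver from where it was at the start of the episode above 0.02 m).
It fails at once if a jaw is dropped: it falls faster than 0.8 m/s (about 3 cm of fall) out of the gripper ((linear speed of plain_loose above 0.8 m/s and contact force between the fingers and plain_loose below 0.1 N) or (linear speed of vee_loose above 0.8 m/s and contact force between the fingers and vee_loose below 0.1 N)).
It also fails if it takes over 51 s, if anything falls off the work surface, if the arm or the gripper's body presses on something with over 40 N, if the wrist force passes 120 N, or if a joint passes its speed limit or range.

## Robot

A 6-joint arm with a two-finger parallel gripper is mounted at the origin on the work surface. World frame = base frame: x ahead of the robot, y to its left, z up, the work surface at z = 0. Lengths are in m, angles in rad, forces in N, time in s.
With the tool pointing down it reaches from about 0.35 to 0.975 m from the base axis. Payload 4.9 kg.
Tool frame: the origin (TCP) lies midway between the tips of the shut fingers; the grasp point (between the pads) lies 19 mm behind it (manip.hold_point_z is the distance from the TCP to the grasp point, in m); z points along the fingers, y is the line along which they close (so a half turn about z gives the same grasp; the last joint's range is limited). The gripper opens to 85 mm and grips with 20 to 120 N. Pads are 22 mm wide; open, the fingers measure 114 mm over their backs; the gripper's body (76 mm by 85 mm) begins 54 mm behind the grasp point. The pads swing forward as they close: fully open they stand 13 mm farther back than shut.
Start: joints at [1.019, 0.053, 1.613, -0, 1.476, -0.119], TCP at [0.262, 0.567, 0.231] pointing down, gripper open.
Joint ranges: [-3.01, 3.01], [-1.01, 2.22], [0.06, 2.58], [-1.02, 4.17], [0.09, 2.62], [-3.14, 3.14]. Speed limits (rad/s): [2.57, 2.57, 3.14, 3.14, 3.14, 3.14].

## Interface

Orientations are given as a unit quaternion [w, x, y, z].
In Python, from plant import manip gives the robot as it stands. The module is installed in compiled form; this text tells all that it offers.
- The arm moves only by the shell command python3 -m jog 'ROWS' [OPENING]. ROWS is JSON, one flat list of numbers, 6 for each row, row after row: the shift along the tool's x, y, z in units of 0.1 m (1.0 is 0.1 m), then the turn, a rotation vector about the tool's x, y, z in units of 180 degrees (1.0 is 180 degrees). A call has 1 to 8 rows; each row is the pose to reach, as a shift and turn from the pose commanded when the call began, along the tool's axes at that moment, turning the shorter way round; what a row does not reach only later rows make up. A row lasts 1/8 s, in which the tool goes at most 62.5 mm and 10.7 degrees, less where a joint would pass 70% of its speed; a pose out of reach is approached as far as the arm can. A call with a number of a shift or a turn outside -1 to 1 is refused whole. A call with a gripper value outside its range is refused whole. OPENING is the finger opening in mm, from 0 to 85.4, set as the call begins (- or left out, the last holds). The fingers move at their own pace and stop on an object; the grip force is fixed at half the most. Time passes only in rows, so rows that repeat a pose let the fingers close. It gives the time, the measured TCP pose, the force, the opening and the grip force at its end, in the units of the state.
- manip.state(): the state, without advancing time (a new reading comes with each control period).
- manip.grab_frame(name): name is "scene" or "side" or "wrist"; returns a dict with "img" (400x640x3 uint8, blue, green, red), "z_map" (400x640 float32, m along the optical axis (not along the pixel's ray), 0 where there is no reading), "fx", "fy", "cx", "cy" (pixels), "distortion" ([k1, k2, p1, p2, k3] as OpenCV has them; the pictures are not rectified), "xyz" and "attitude" of the camera in the world; the wrist camera has in their place "T_tool_cam" (4x4, takes a point from camera to tool coordinates, whose origin is the TCP and whose axes are the flange's). Camera axes: x right, y up, looking along -z (the intrinsics and any distortion apply to the point x, -y, -z); pixel columns grow to the right and rows downward; lengths in m; the calibration is good to about 2 mm. A picture is of the moment at which its call begins: read the wrist's pose just before it.
- manip.job_done(): hands the job in; it is judged then, once.
The state is a dict: "time": time; "joint_pos": joint angles; "joint_vel": joint speeds; "joint_efforts": joint torques, N m; "tool_pos": TCP position; "tool_rot": TCP orientation; "contact_force": force on the tool from outside, world axes, zero at the start; "ft_torque": the same for the moment, N m; "gripper_width": opening from 0.0 (shut) to 1.0 (fully open); "grasp_force": force on a finger pad.
Only numpy, scipy, OpenCV 4.12 (cv2) and the standard library are available. Lean on these libraries where they do the work, as an engineer would, in place of code of your own. Each camera call takes 0.05 s, during which the arm holds its last target. There are 200 camera calls.

## Working session

There is one attempt and no reset: what is moved stays moved. The work goes in short steps, Python scripts to look and compute and a shell command to move; the robot and the scene stay as the last step left them, time stands still between calls to the robot, and variables do not carry over. Pictures are saved under pics/ and viewed, at most 11 in all, crops included, and the job is handed in when it is done.

```bash
mkdir -p pics; cat > h.py <<'E'
import numpy as np, cv2
from scipy.spatial.transform import Rotation as R
from plant import manip
def q2R(q): return R.from_quat([q[1],q[2],q[3],q[0]]).as_matrix()
def grab(n):
    s=manip.state(); f=manip.grab_frame(n)
    if n=="wrist":
        T=np.eye(4);T[:3,:3]=q2R(s["tool_rot"]);T[:3,3]=s["tool_pos"];T=T@np.array(f["T_tool_cam"])
    else:
        T=np.eye(4);a=np.array(f["attitude"]);T[:3,:3]=q2R(a) if a.size==4 else a;T[:3,3]=f["xyz"]
    f["T"]=T;f["K"]=np.array([[f["fx"],0,f["cx"]],[0,f["fy"],f["cy"]],[0,0,1]]);f["D"]=np.array(f["distortion"],float)
    return f
def rays(f,uv):
    p=cv2.undistortPoints(np.array(uv,float).reshape(-1,1,2),f["K"],f["D"])[:,0]
    return np.c_[p[:,0],-p[:,1],-np.ones(len(p))]@f["T"][:3,:3].T
def plane(f,uv,z):
    d=rays(f,uv);o=f["T"][:3,3];return o+d*((z-o[2])/d[:,2])[:,None]
def cloud(f):
    v,u=np.mgrid[0:400,0:640]
    d=rays(f,np.c_[u.ravel(),v.ravel()])
    return (f["T"][:3,3]+d*f["z_map"].reshape(-1,1)).reshape(400,640,3)
def save(f,n):
    import pickle; cv2.imwrite(f"pics/{n}.png",f["img"]); pickle.dump(f,open(f"{n}.pkl","wb"))
E
python3 - <<'E'
from h import *
for n in("scene","side","wrist"):
    f=grab(n);save(f,n);print(n,f["T"].round(3).tolist(),f["fx"],f["D"])
a=[cv2.imread(f"pics/{n}.png") for n in("scene","side","wrist")]
print(manip.state(), manip.hold_point_z)
E
```

```text
scene [[-0.503, -0.581, 0.64, 1.526], [0.864, -0.353, 0.358, 0.564], [0.018, 0.733, 0.68, 1.003], [0.0, 0.0, 0.0, 1.0]] 513.2859307177978 [0.01268328 0.         0.         0.         0.        ]
side [[0.96, 0.202, -0.193, 0.421], [-0.279, 0.722, -0.633, -0.537], [0.011, 0.662, 0.749, 0.731], [0.0, 0.0, 0.0, 1.0]] 372.42054885792606 [-0.05182685  0.          0.          0.          0.        ]
wrist [[0.421, -0.867, -0.266, 0.195], [0.907, 0.402, 0.125, 0.598], [-0.002, -0.294, 0.956, 0.373], [0.0, 0.0, 0.0, 1.0]] 293.34915824805756 [-0.02708594  0.          0.          0.          0.        ]
{'time': 0.15, 'joint_pos': array([ 1.01898029e+00,  5.32028824e-02,  1.61404620e+00,  2.57325977e-05,
        1.47598654e+00, -1.18983140e-01]), 'joint_vel': array([ 0.00084929, -0.00210532, -0.00371326,  0.00259799, -0.00248271,
        0.0012852 ]), 'joint_efforts': array([-1.96036262e-04, -3.94243419e+01, -3.70720482e+01, -2.08052234e-04,
        4.68640108e-03, -1.12917462e-05]), 'tool_pos': array([0.26186652, 0.56693294, 0.23030649]), 'tool_rot': array([-2.82483294e-04,  2.14732178e-01,  9.76672625e-01, -7.71496821e-04]), 'contact_force': array([-0.19442543, -0.12084142,  0.34552684]), 'ft_torque': array([ 0.03271437,  0.01638085, -0.00377237]), 'grasp_force': 0.0, 'gripper_width': 0.9969763701821543} 0.0187
```

View pics/scene.png

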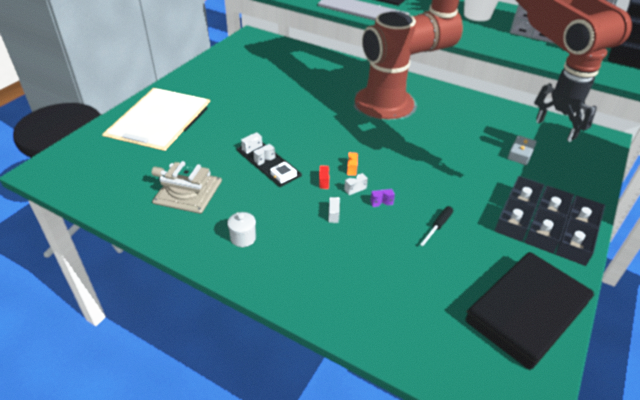

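View pics/side.png

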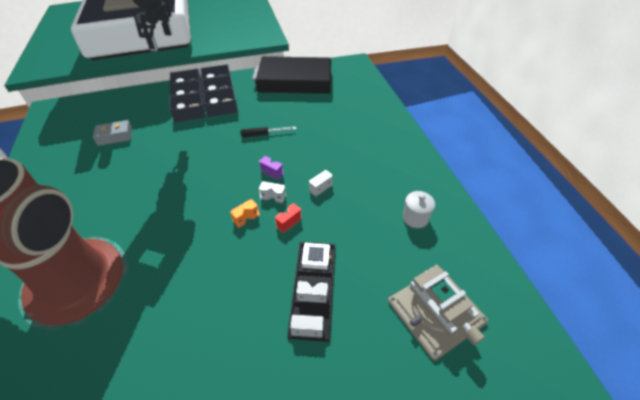

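Scene view: the loose vee jaw is at (356,184) and the loose plain jaw at (334,209). The look-alikes are red (324,177), orange (352,163) and purple (383,198). The tray holds plain (251,143), vee (264,155) and chuck (284,172). The side view agrees: vee (272,191), plain (321,182), tray around (313,290). Next I measure and check with a close crop.

```bash
python3 - <<'E'
from h import *
import pickle
for n,boxes in (("scene",dict(vee=(356,184),plain=(334,209),hplain=(251,143),hvee=(264,155))),("side",dict(vee=(272,191),plain=(321,182),hplain=(307,325),hvee=(312,292),chuck=(316,256)))):
    f=pickle.load(open(n+".pkl","rb"));P=cloud(f)
    hsv=cv2.cvtColor(f["img"],cv2.COLOR_BGR2HSV)
    print(n,"mat z",np.median(P[150:350,150:400,2]))
    for k,(u,v) in boxes.items():
        w=P[v-22:v+22,u-24:u+24].reshape(-1,3);h=hsv[v-22:v+22,u-24:u+24].reshape(-1,3)
        lo,hi=(.030,.05)
        m=(w[:,2]>lo)&(w[:,2]<hi)&(h[:,1]<60)
        uv=np.argwhere(m.reshape(44,48))[:,::-1].astype(np.int32)
        m2=m.reshape(44,48).astype(np.uint8)
        nl,l,st,c=cv2.connectedComponentsWithStats(m2)
        lab=1+np.argmin([np.hypot(*(c[i]-[24,22]))-st[i,4]*.1 for i in range(1,nl)]) if nl>1 else 0
        q=w[(l.ravel()==lab)]
        r=cv2.minAreaRect((q[:,:2]*1000).astype(np.float32))
        print(k,len(q),np.median(q[:,2]).round(4),q[:,:2].mean(0).round(4),r)
a=cv2.resize(pickle.load(open("side.pkl","rb"))["img"][140:350,215:350],None,fx=2.8,fy=2.8,interpolation=cv2.INTER_CUBIC)
b=cv2.resize(pickle.load(open("scene.pkl","rb"))["img"][120:230,230:410],None,fx=2.3,fy=2.3,interpolation=cv2.INTER_CUBIC)
o=np.zeros((a.shape[0],a.shape[1]+b.shape[1],3),np.uint8);o[:,:a.shape[1]]=a;o[:b.shape[0],a.shape[1]:]=b
cv2.imwrite("pics/crop.png",o);print(o.shape)
E
```

```text
scene mat z -0.0013485357714382307
vee 144 0.0354 [0.4816 0.1243] ((479.2799987792969, 123.15210723876953), (30.207958221435547, 61.90620422363281), 60.326446533203125)
plain 156 0.036 [0.6105 0.1216] ((607.7792358398438, 119.653076171875), (65.2743911743164, 24.488800048828125), 27.820261001586914)
hplain 137 0.039 [ 0.4785 -0.2458] ((475.8257141113281, -247.3815155029297), (34.50885009765625, 62.349281311035156), 69.44022369384766)
hvee 139 0.0388 [ 0.5071 -0.1792] ((505.58013916015625, -179.60025024414062), (32.49626922607422, 62.291290283203125), 67.93228912353516)
side mat z 0.00031682151689949034
vee 195 0.0376 [0.4769 0.1204] ((476.3088684082031, 123.11355590820312), (29.66653823852539, 59.76413345336914), 61.565277099609375)
plain 218 0.0384 [0.6044 0.1177] ((605.5211791992188, 120.13795471191406), (62.038448333740234, 28.29705238342285), 27.009414672851562)
hplain 478 0.0403 [ 0.4733 -0.251 ] ((473.3844909667969, -249.55746459960938), (27.551897048950195, 60.5704231262207), 70.05554962158203)
hvee 370 0.0408 [ 0.5017 -0.1838] ((502.3862609863281, -181.3021240234375), (26.5051326751709, 60.14981460571289), 69.55297088623047)
chuck 2112 0.0039 [ 0.5354 -0.089 ] ((484.9632873535156, -279.829345703125), (531.0977172851562, 113.18961334228516), 75.15177917480469)
(588, 792, 3)
```

View pics/crop.png

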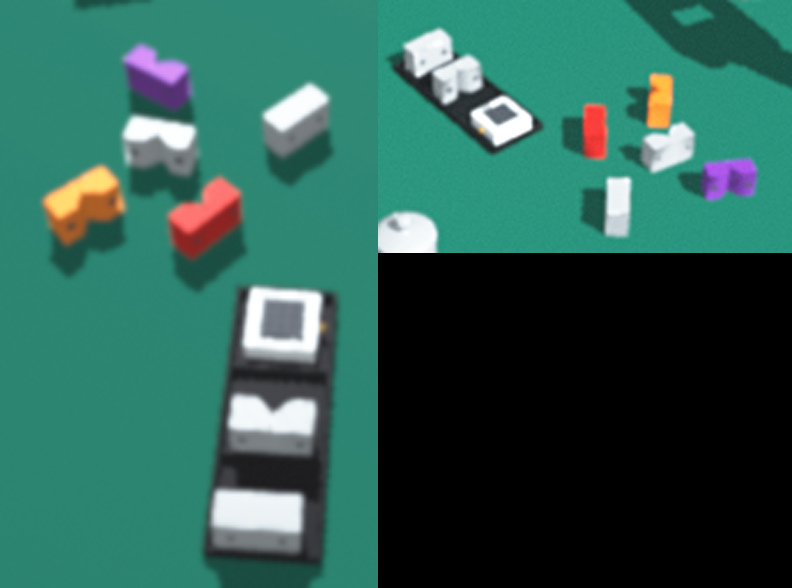

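The steel vee and plain jaws stand clear of the orange, red and purple ones. All tops read about 38–41 mm high and 60 × 27 mm, which matches the sizes given. I'll move above the vee jaw to see which way its notch faces.

```bash
python3 -m jog '[-0.95,-0.78,0,0,0,0,-0.95,-0.78,0,0,0,0]' 85 >/dev/null
python3 -m jog '[-0.95,-0.78,0,0,0,0,-0.95,-0.78,0,0,0,0]' >/dev/null
python3 -m jog '[-0.95,-0.78,0,0,0,0,-0.95,-0.78,0,0,0,0]' >/dev/null
python3 -m jog '[-0.95,-0.78,0,0,0,0,-0.95,-0.78,0,0,0,0,-0.95,-0.78,0,0,0,0,-0.95,-0.78,0,0,0,0]'
python3 - <<'E'
from h import *
f=grab("wrist");save(f,"w1");s=manip.state();print(s["tool_pos"],s["time"])
E
```

```text
time: 1.4
tool_pos: [0.4759, 0.1249, 0.231]
tool_rot: [-0.0, 0.215, 0.977, 0.0]
contact_force: [-0.3, -0.7, 0.2]
gripper_width: 0.997
grasp_force: 0.0
[0.4757666  0.12549048 0.23102399] 1.45
```

View pics/w1.png

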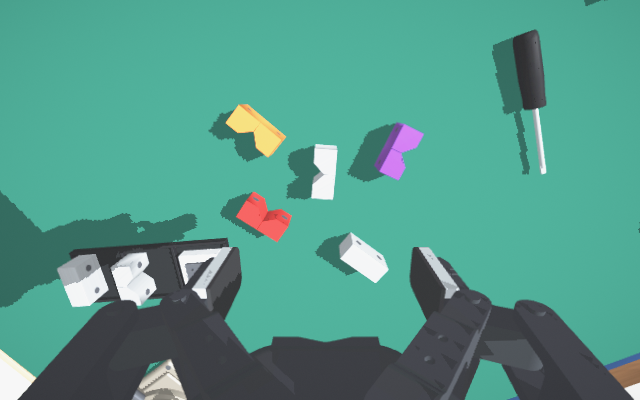

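The wrist view shows the loose vee jaw at (325,172) with its notch to the left, towards -y and the tray. That is already close to the facing it needs. The plain jaw is at (363,257) and the tray at lower left. I'll refine the measurements from here.

```bash
cat > meas.py <<'E'
from h import *
def tops(f,boxes,zr=(.032,.05)):
    P=cloud(f);hsv=cv2.cvtColor(f["img"],cv2.COLOR_BGR2HSV)
    M=((P[...,2]>zr[0])&(P[...,2]<zr[1])&(hsv[...,1]<60)).astype(np.uint8)
    n,l,st,c=cv2.connectedComponentsWithStats(M)
    for i in range(1,n):
        if st[i,4]<80: continue
        q=P[l==i];z=np.median(q[:,2])
        cs,_=cv2.findContours((l==i).astype(np.uint8),0,1)
        uv=np.vstack(cs)[:,0]
        w=plane(f,uv,.038)[:,:2]*1000
        r=cv2.minAreaRect(w.astype(np.float32));hull=cv2.contourArea(cv2.convexHull(w.astype(np.float32)))
        print(c[i].round(),"z",z.round(4),"rect",np.round(r[0],1),np.round(r[1],1),round(r[2],1),"A",round(max(map(cv2.contourArea,[plane(f,k[:,0],.038)[:,:2].astype(np.float32)*1000 for k in cs]))),round(hull))
E
python3 - <<'E'
from meas import *
import pickle
for n in("w1","side","scene"):
    print(n);tops(pickle.load(open(n+".pkl","rb")),0)
f=pickle.load(open("w1.pkl","rb"));P=cloud(f);hsv=cv2.cvtColor(f["img"],cv2.COLOR_BGR2HSV)
m=(hsv[...,1]>150)&((hsv[...,0]<30)|(hsv[...,0]>125))&(P[...,2]>.025)&(P[...,2]<.06)
n,l,st,c=cv2.connectedComponentsWithStats(m.astype(np.uint8))
for i in range(1,n):
    if st[i,4]>100: print("col",c[i].round(),np.round(cv2.boxPoints(cv2.minAreaRect((P[l==i][:,:2]*1000).astype(np.float32)))).tolist())
E
```

```text
w1
[325. 173.] z 0.038 rect [477.1 122.5] [25.8 60.7] 60.8 A 1311 1548
[364. 262.] z 0.0381 rect [605.2 120.1] [62.2 28.1] 27.2 A 1627 1707
[127. 282.] z 0.0409 rect [ 503.7 -180.9] [33.2 65.7] 69.2 A 1633 1980
[ 76. 285.] z 0.0408 rect [ 475.5 -247.9] [36.4 64.9] 70.8 A 2094 2242
[160. 398.] z 0.0331 rect [ 691.  -261.4] [47.   8.5] 66.8 A 183 287
side
[605.  20.] z 0.0408 rect [2195.7  790.5] [469.1  61.2] 89.4 A 16426 25297
[173.  42.] z 0.0423 rect [ 246.8 1022.3] [138.4  55.6] 10.6 A 3610 6254
[115.  50.] z 0.0417 rect [  12.6 1018.6] [ 48.3 255.4] 89.4 A 6819 10960
[214.  68.] z 0.0414 rect [384.  759.3] [98.6 45.3] 6.3 A 2487 4005
[184.  72.] z 0.0412 rect [282.5 763.1] [ 50.1 105.5] 78.1 A 2653 4101
[199.  81.] z 0.0413 rect [330.1 678.2] [196.9  91.5] 1.1 A 6734 13781
[293.  83.] z 0.0419 rect [633.5 587.2] [ 38.5 257.9] 71.4 A 5857 9085
[186. 102.] z 0.0406 rect [280.  579.2] [ 99.1 133.4] 1.3 A 9929 12295
[216.  91.] z 0.0415 rect [375.6 609.2] [108.   70.9] 18.7 A 2688 5400
[218. 103.] z 0.0397 rect [381.  540.6] [53.  92.9] 88.3 A 2403 3548
[111. 129.] z 0.0347 rect [ 53
[... 828 characters left out ...]

[523. 146.] z 0.0336 rect [ 63.  502.7] [57.5 95.9] 89.8 A 3744 5301
[264. 150.] z 0.0392 rect [ 506.8 -177.7] [37.  64.9] 68.9 A 1539 2175
[356. 180.] z 0.0357 rect [482.9 125.5] [32.4 60.6] 60.9 A 1291 1744
[183. 189.] z 0.0419 rect [ 762.6 -269.1] [ 67.7 134.1] 43.2 A 2169 6626
[334. 206.] z 0.0362 rect [612.  121.6] [64.5 24.4] 28.0 A 1353 1470
[584. 225.] z 0.0422 rect [331. 725.] [30.3 57.1] 1.4 A 435 1469
[242. 234.] z 0.0408 rect [823.8 -28.4] [33.1 63.3] 44.4 A 701 1642
[576. 249.] z 0.0418 rect [432.9 718.8] [71.9 21.5] 88.9 A 400 1397
[518. 334.] z 0.0436 rect [715.8 703.4] [144.  305.7] 39.0 A 2511 23350
col [262. 219.] [[466.0, 25.0], [480.0, 1.0], [530.0, 31.0], [517.0, 54.0]]
```

```bash
python3 -m jog '[0,0,0.5,0,0,0.524,0,0,0.5,0,0,0.524,0,0,0.5,0,0,0.524,0,0,0.5,0,0,0.524,0,0,0.5,0,0,0.524,0,0,0.5,0,0,0.524,0,0,0.5,0,0,0.524,0,0,0.5,0,0,0.524]' 75 >/dev/null
python3 -m jog '[0,0,0,0,0,0,0,0,0,0,0,0]'
python3 - <<'E'
from meas import *
s=manip.state();f=grab("wrist");save(f,"w2");tops(f,0)
Rm=q2R(s["tool_rot"]);print(s["tool_pos"],np.degrees(np.arctan2(Rm[1,1],Rm[0,1])),(Rm.T@(np.array([.477,.1225,.007])-s["tool_pos"])*10).round(3),s["joint_pos"].round(2))
E
```

```text
time: 2.7
tool_pos: [0.4759, 0.1257, 0.1813]
tool_rot: [-0.0, 0.822, 0.57, 0.0]
contact_force: [0.4, 0.6, -0.2]
gripper_width: 0.88
grasp_force: 0.0
[452. 142.] z 0.0381 rect [605.7 120.2] [60.4 28.7] 26.2 A 1601 1695
[328. 184.] z 0.0379 rect [478.4 122.8] [27.2 59.8] 60.9 A 1360 1607
[635. 226.] z 0.0367 rect [775.2 -37.7] [47.1 11.2] 87.7 A 319 358
[614. 365.] z 0.0448 rect [ 745.7 -232.8] [48.6 24.9] 14.3 A 728 912
[0.47588269 0.12567379 0.18129152] -20.490174253342445 [-0.026  0.022  1.743] [ 0.11 -0.24  1.97  0.    1.41  0.46]
```

```bash
python3 -m jog '[-0.025,0.025,0.5,0,0,0.048,-0.025,0.025,0.87,0,0,0.048,-0.025,0.025,0.87,0,0,0.048]' 75 >/dev/null
python3 -m jog '[0,0,0.4,0,0,0,0,0,0.7,0,0,0,0,0,0.87,0,0,0,0,0,0.87,0,0,0]'
python3 -m jog '[0,0,0,0,0,0,0,0,0,0,0,0,0,0,0,0,0,0,0,0,0,0,0,0,0,0,0,0,0,0,0,0,0,0,0,0]' 50
python3 -m jog '[0,0,-0.3,0,0,0,0,0,-0.6,0,0,0,0,0,-0.8,0,0,0,0,0,-0.8,0,0,0]'
python3 - <<'E'
from h import *
f=grab("wrist");save(f,"w3")
E
```

```text
time: 3.62
tool_pos: [0.4777, 0.1216, 0.0074]
tool_rot: [-0.0, 0.863, 0.505, -0.0]
contact_force: [0.4, -0.1, 1.0]
gripper_width: 0.88
grasp_force: 0.0
time: 4.38
tool_pos: [0.4795, 0.1218, 0.0093]
tool_rot: [0.001, 0.863, 0.505, 0.002]
contact_force: [-0.7, 1.2, 6.6]
gripper_width: 0.689
grasp_force: 67.5
time: 4.88
tool_pos: [0.4786, 0.1216, 0.0886]
tool_rot: [0.001, 0.863, 0.505, 0.001]
contact_force: [0.6, 1.4, -3.9]
gripper_width: 0.688
grasp_force: 67.0
```

View pics/w3.png

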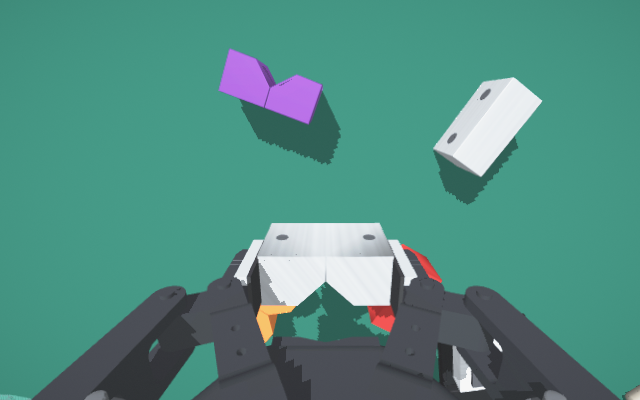

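The vee jaw is held squarely, with its two screw holes showing on the back face and the notch on the near side. Next I measure the tray outline and the jaw's offset in the hand.

```bash
python3 - <<'E'
from h import *
import pickle
f=pickle.load(open("side.pkl","rb"));hsv=cv2.cvtColor(f["img"],cv2.COLOR_BGR2HSV)
m=np.zeros((400,640),np.uint8);sub=((hsv[230:350,275:345,2]<60)|((hsv[230:350,275:345,1]<60)))
m[230:350,275:345]=sub
m=cv2.morphologyEx(m,cv2.MORPH_OPEN,np.ones((3,3)))
cs,_=cv2.findContours(m,0,1);c=max(cs,key=cv2.contourArea)[:,0]
r=cv2.minAreaRect((plane(f,c,.008)[:,:2]*1000).astype(np.float32));print("tray",r)
w=pickle.load(open("w3.pkl","rb"));s=manip.state()
P=cloud(w);q=P[262:300,268:385].reshape(-1,3);h=w["img"][262:300,268:385].reshape(-1,3)
k=(h.min(1)>150)&(q[:,2]>.09);q=q[k]
A=np.c_[q[:,:2],np.ones(len(q))];co,*_=np.linalg.lstsq(A,q[:,2],rcond=None)
print("top z",np.median(q[:,2]),"slope deg",np.degrees(co[:2]),len(q))
zt=np.median(q[:,2])
e=plane(w,[[260,257],[393,257],[262,305],[392,305]],zt);Rm=q2R(s["tool_rot"])
print(((e-s["tool_pos"])@Rm*1000).round(1),s["tool_pos"])
E
```

```text
tray ((509.8846740722656, -162.799560546875), (231.0611572265625, 81.31487274169922), 69.96900939941406)
top z 0.11723516482847708 slope deg [14.54867223 24.59338112] 3956
[[ 12.5 -26.7 -30.2]
 [ 12.3  31.2 -30.2]
 [-12.2 -27.5 -30.2]
 [-12.5  32.5 -30.2]] [0.47747276 0.12147129 0.08707481]
```

```bash
python3 - <<'E'
from h import *
import pickle
w=grab("wrist");s=manip.state();Rm=q2R(s["tool_rot"])
P=(cloud(w)-s["tool_pos"])@Rm*1000
for c in(280,325,375): print(c,[(r,P[r,c].round(1).tolist()) for r in range(218,316,7)])
E
```

```text
280 [(218, [-14.8, -36.4, 86.5]), (225, [13.4, -23.1, 3.7]), (232, [12.9, -21.9, -4.4]), (239, [12.9, -20.7, -12.7]), (246, [12.6, -19.7, -19.6]), (253, [13.2, -18.6, -27.6]), (260, [11.3, -18.3, -30.4]), (267, [7.6, -18.5, -30.0]), (274, [3.8, -18.8, -29.5]), (281, [0.4, -18.9, -29.8]), (288, [-3.7, -19.2, -29.1]), (295, [-7.1, -19.3, -29.6]), (302, [-11.9, -19.7, -28.2]), (309, [-76.8, -34.0, 49.4])]
325 [(218, [-15.0, 1.4, 86.7]), (225, [12.9, 1.3, 4.9]), (232, [13.0, 1.3, -4.7]), (239, [13.0, 1.3, -13.0]), (246, [13.0, 1.3, -20.5]), (253, [12.5, 1.3, -26.5]), (260, [10.2, 1.3, -28.5]), (267, [7.2, 1.3, -29.4]), (274, [3.6, 1.3, -29.3]), (281, [0.3, 1.2, -29.7]), (288, [-83.2, 1.3, 86.5]), (295, [-90.1, 1.3, 85.6]), (302, [-97.8, 1.3, 85.8]), (309, [-106.0, 1.3, 86.4])]
375 [(218, [-15.1, 43.6, 86.7]), (225, [13.0, 28.6, 4.3]), (232, [12.8, 27.2, -4.5]), (239, [13.0, 25.7, -13.3]), (246, [13.2, 24.4, -21.1]), (253, [13.1, 23.3, -27.7]), (260, [11.0, 23.0, -30.1]), (267, [6.9, 23.4, -29.0]), (274, [3.2, 23.6, -28.7]), (281, [0.4, 23.6, -30.0]), (288, [-3.9, 23.9, -29.1]), (295, [-7.3, 24.1, -29.5]), (302, [-10.7, 24.1, -30.1]), (309, [-84.1, 42.3, 58.2])]
```

```bash
python3 -m jog '[-0.2,0.15,-0.3,0,0,0,-0.45,0.34,-0.4,0,0,0,-0.73,0.55,-0.4,0,0,0]' >/dev/null
python3 -m jog '[-0.36,0.27,0,0,0,0,-0.73,0.55,0,0,0,0]' >/dev/null
python3 -m jog '[-0.3,0.23,0,0,0,-0.025,-0.6,0.45,0,0,0,-0.05,-0.73,0.55,0,0,0,-0.05,-0.73,0.55,0,0,0,-0.05]'
python3 - <<'E'
from h import *
f=grab("side");save(f,"s2");s=manip.state();Rm=q2R(s["tool_rot"]);print(s["tool_pos"],np.degrees(np.arctan2(Rm[1,1],Rm[0,1])),(Rm.T@(np.array([.515,-.1494,.0125])-s["tool_pos"])*10).round(3))
w=grab("wrist")
cv2.imwrite("pics/c2.png",np.vstack([cv2.resize(f["img"][200:350,230:390],(640,600))[:, :],])[:600])
P=(cloud(w)-s["tool_pos"])@Rm*1000
print(P[260:300:8,290].round(1).tolist(),P[235,290].round(1))
E
```

```text
time: 6.1
tool_pos: [0.5133, -0.1503, 0.1259]
tool_rot: [-0.001, 0.822, 0.57, -0.0]
contact_force: [0.5, 0.6, -2.9]
gripper_width: 0.69
grasp_force: 66.8
[ 0.51336622 -0.1495354   0.12612628] -20.442937801612256 [0.006 0.018 1.136]
[[10.8, -14.5, -29.5], [5.7, -14.9, -27.5], [3.2, -14.7, -30.0], [-2.2, -15.2, -28.0], [-6.1, -15.2, -28.6]] [ 12.5 -16.9  -7.4]
```

View pics/c2.png

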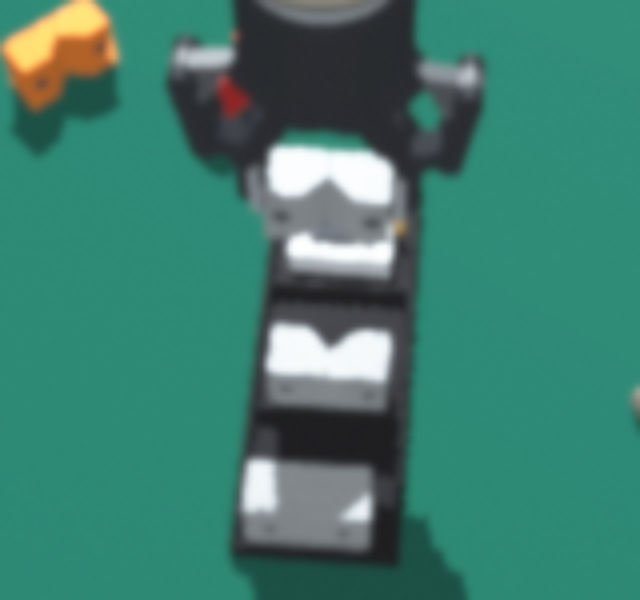

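The side crop shows the held vee jaw above the middle bay, notch facing the mate's notch, centred lengthwise. I'll lower it and release.

```bash
python3 -m jog '[0,0.015,0.4,0,0,0,0,0.015,0.8,0,0,0,0,0.015,0.8,0,0,0]' >/dev/null
python3 -m jog '[0,0,0.1,0,0,0,0,0,0.2,0,0,0,0,0,0.28,0,0,0,0,0,0.33,0,0,0,0,0,0.34,0,0,0,0,0,0.34,0,0,0]'
python3 -c "
from h import *
f=grab('side');save(f,'s3')
c=cv2.resize(f['img'][200:350,230:390],(640,600));cv2.imwrite('pics/c3.png',c)"
```

```text
time: 7.32
tool_pos: [0.5156, -0.1509, 0.0135]
tool_rot: [0.0, 0.821, 0.571, 0.0]
contact_force: [-0.6, 0.0, -3.2]
gripper_width: 0.69
grasp_force: 67.3
```

View pics/c3.png

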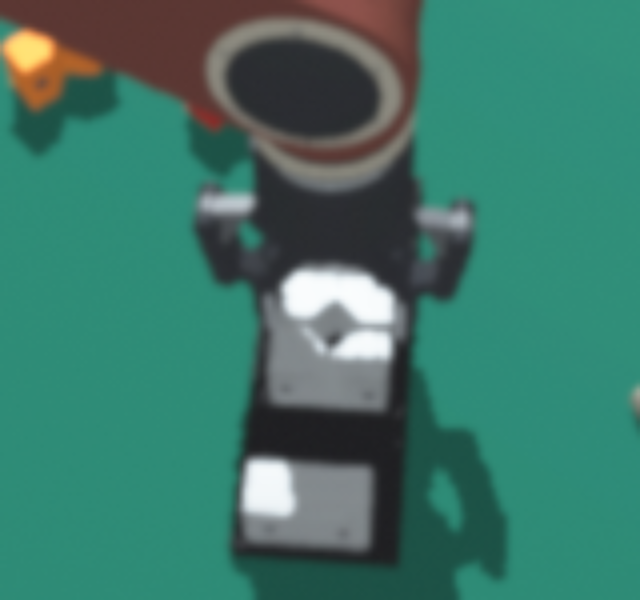

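The notches face each other and the jaw sits in the bay just above the floor (force is still its weight). I'll lower 2 mm, open and lift away.

```bash
python3 -m jog '[0,0,0.01,0,0,0,0,0,0.02,0,0,0,0,0,0.02,0,0,0]'
python3 -m jog '[0,0,0,0,0,0,0,0,0,0,0,0,0,0,0,0,0,0,0,0,0,0,0,0]' 76
python3 -m jog '[0,0,-0.2,0,0,0,0,0,-0.6,0,0,0,0,0,-1,0,0,0,0,0,-1,0,0,0]' >/dev/null
python3 -m jog '[0,0,-0.4,0,0,0,0,0,-0.4,0,0,0]'
python3 - <<'E'
from meas import *
f=grab("side");save(f,"s4")
P=cloud(f);hsv=cv2.cvtColor(f["img"],cv2.COLOR_BGR2HSV)
cv2.imwrite("pics/c4.png",cv2.resize(f['img'][200:350,230:390],(640,600)))
tops(f,0)
s=manip.state();print(s["tool_pos"],s["joint_pos"].round(2))
E
```

```text
time: 7.75
tool_pos: [0.5158, -0.151, 0.0123]
tool_rot: [0.0, 0.821, 0.571, 0.0]
contact_force: [-3.9, 0.7, 5.1]
gripper_width: 0.69
grasp_force: 68.1
time: 8.25
tool_pos: [0.5155, -0.1508, 0.0113]
tool_rot: [0.0, 0.821, 0.571, 0.0]
contact_force: [-1.2, 0.4, -0.3]
gripper_width: 0.89
grasp_force: 0.0
time: 9.0
tool_pos: [0.5171, -0.1515, 0.1538]
tool_rot: [0.002, 0.821, 0.571, 0.001]
contact_force: [-0.1, 0.3, 0.4]
gripper_width: 0.887
grasp_force: 0.0
[605.  20.] z 0.041 rect [2201.1  791.2] [ 64.5 469.1] 1.1 A 15990 25868
[118. 127.] z 0.0345 rect [ 70.6 491.2] [65.1 64.7] 3.8 A 2893 3414
[416. 215.] z 0.0409 rect [794.3 -58.6] [32.9 63.3] 50.4 A 666 1638
[312. 282.] z 0.041 rect [ 508.2 -166.6] [63.8 61.4] 69.6 A 3548 3761
[425. 315.] z 0.0412 rect [ 694.3 -298.1] [ 54.4 121.2] 19.6 A 1669 3875
[306. 323.] z 0.0404 rect [ 473.5 -249.7] [30.1 60.6] 71.1 A 1621 1764
[ 0.51592902 -0.1510512   0.15174691] [-0.42 -0.1   1.89 -0.    1.34 -0.07]
```

View pics/c4.png

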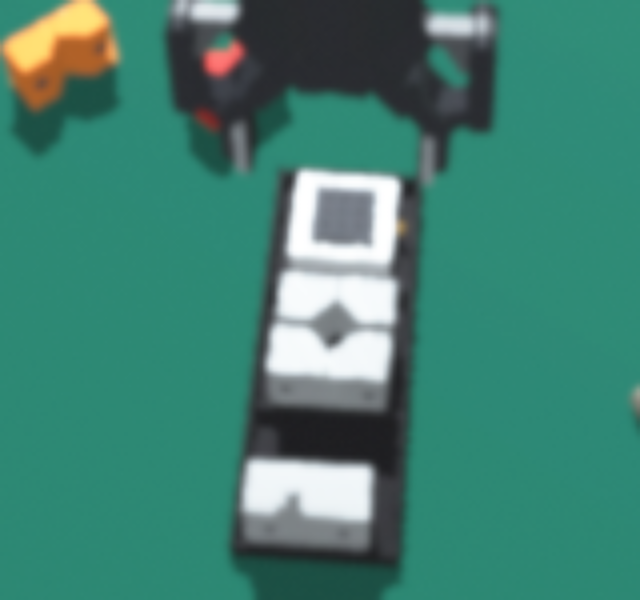

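The vee jaw stands in the middle bay facing its mate: tops at 41 mm, the two notches forming a diamond, chuck untouched. Now the plain jaw.

```bash
python3 -m jog '[0.6,-0.02,0,0,0,0,0.95,-0.035,0,0,0,0]' 76 >/dev/null
python3 -m jog '[0.6,-0.02,0,0,0,0,0.95,-0.035,0,0,0,0]' >/dev/null
python3 -m jog '[0.6,-0.02,0,0,0,-0.06,0.95,-0.035,0,0,0,-0.12,0.95,-0.035,0,0,0,-0.18,0.95,-0.035,0,0,0,-0.24,0.95,-0.035,0,0,0,-0.262,0.95,-0.035,0,0,0,-0.262,0.95,-0.035,0,0,0,-0.262]' >/dev/null
python3 - <<'E'
from meas import *
f=grab("wrist");save(f,"w5");tops(f,0)
s=manip.state();Rm=q2R(s["tool_rot"]);print(s["tool_pos"],np.degrees(np.arctan2(Rm[1,1],Rm[0,1])),(Rm.T@(np.array([.6055,.120,.008])-s["tool_pos"])*10).round(3))
E
```

```text
[327. 192.] z 0.038 rect [606.4 120.2] [59.8 26.4] 26.6 A 1548 1560
[161. 378.] z 0.0408 rect [ 536.  -173.2] [70.8 17.3] 81.8 A 714 819
[0.60436942 0.11993814 0.15029172] 26.725866598779294 [-0.005  0.012  1.423]
```

```bash
python3 -m jog '[0,0.015,0.5,0,0,0,0,0.015,0.8,0,0,0,0,0.015,0.8,0,0,0]' 76 >/dev/null
python3 -m jog '[0,0,0.3,0,0,0,0,0,0.55,0,0,0,0,0,0.62,0,0,0,0,0,0.62,0,0,0]'
python3 -m jog '[0,0,0,0,0,0,0,0,0,0,0,0,0,0,0,0,0,0,0,0,0,0,0,0,0,0,0,0,0,0,0,0,0,0,0,0]' 50
python3 -m jog '[0,0,-0.3,0,0,0,0,0,-0.6,0,0,0,0,0,-0.9,0,0,0,0,0,-1,0,0,0,0,0,-1,0,0,0]'
python3 - <<'E'
from h import *
w=grab("wrist");s=manip.state();Rm=q2R(s["tool_rot"])
P=(cloud(w)-s["tool_pos"])@Rm*1000
print(P[225:305:8,300].round(1).tolist())
T=np.array([.4737,-.2495])+.0335*np.array([.345,.939])
print(T,s["tool_pos"],np.degrees(np.arctan2(Rm[1,1],Rm[0,1])),(Rm.T@(np.array([*T,.108])-s["tool_pos"])*10).round(3))
E
```

```text
time: 11.35
tool_pos: [0.6069, 0.1208, 0.0104]
tool_rot: [0.001, 0.524, 0.852, 0.0]
contact_force: [0.9, -0.2, 0.1]
gripper_width: 0.893
grasp_force: 0.0
time: 12.1
tool_pos: [0.6077, 0.1208, 0.0116]
tool_rot: [0.001, 0.524, 0.852, 0.001]
contact_force: [-1.3, -1.1, 6.4]
gripper_width: 0.692
grasp_force: 68.5
time: 12.72
tool_pos: [0.6059, 0.1207, 0.1088]
tool_rot: [-0.0, 0.524, 0.852, -0.0]
contact_force: [-0.3, 0.2, -6.9]
gripper_width: 0.692
grasp_force: 67.8
[[11.6, -12.7, 4.3], [11.7, -11.9, -6.3], [11.7, -11.2, -15.5], [11.1, -10.6, -22.6], [9.6, -10.3, -27.4], [5.9, -10.4, -27.9], [1.8, -10.5, -27.9], [-2.4, -10.6, -27.9], [-7.1, -10.8, -27.2], [-11.8, -10.9, -26.7]]
[ 0.4852575 -0.2180435] [0.60519113 0.12065441 0.10770754] 26.777212052843435 [-2.483 -2.597  0.   ]
```

```bash
python3 -m jog '[-0.3,-0.31,0,0,0,0,-0.6,-0.62,0,0,0,0,-0.83,-0.866,0,0,0,0]' >/dev/null
python3 -m jog '[-0.4,-0.43,0,0,0,0,-0.83,-0.866,0,0,0,0]' >/dev/null
python3 -m jog '[-0.35,-0.36,0,0,0,0.05,-0.65,-0.68,0,0,0,0.1,-0.83,-0.866,0,0,0,0.15,-0.83,-0.866,0,0,0,0.2,-0.83,-0.866,0,0,0,0.25,-0.83,-0.866,0,0,0,0.26,-0.83,-0.866,0,0,0,0.26]' >/dev/null
python3 - <<'E'
from h import *
f=grab("side");save(f,"s5");cv2.imwrite("pics/c5.png",cv2.resize(f['img'][200:350,230:390],(640,600)))
s=manip.state();Rm=q2R(s["tool_rot"]);print(s["tool_pos"],np.degrees(np.arctan2(Rm[1,1],Rm[0,1])),(Rm.T@(np.array([.4855,-.217,.0143])-s["tool_pos"])*10).round(3))
E
```

```text
[ 0.48599998 -0.21825213  0.10843966] -19.91444823491861 [ 0.01  -0.008  0.941]
```

View pics/c5.png

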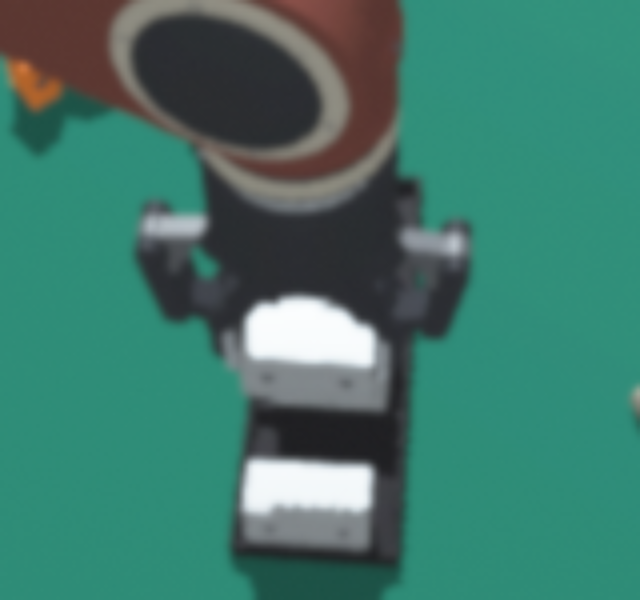

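The plain jaw is held over the end bay, parallel to its mate, which stands about 4 mm off-centre towards -x. I'll bias 2 mm towards the bay centre while lowering.

```bash
python3 -m jog '[0.01,0.02,0.3,0,0,0,0.01,0.02,0.6,0,0,0,0.01,0.02,0.6,0,0,0]' >/dev/null
python3 -m jog '[0,0,0.12,0,0,0,0,0,0.22,0,0,0,0,0,0.3,0,0,0,0,0,0.34,0,0,0,0,0,0.34,0,0,0,0,0,0.34,0,0,0]'
python3 -c "
from h import *
f=grab('side');save(f,'s6')
c=cv2.resize(f['img'][200:350,230:390],(640,600));cv2.imwrite('pics/c6.png',c)"
```

```text
time: 15.45
tool_pos: [0.4889, -0.2185, 0.0156]
tool_rot: [0.0, 0.819, 0.573, 0.0]
contact_force: [-0.2, 0.9, -5.6]
gripper_width: 0.689
grasp_force: 67.9
```

View pics/c6.png

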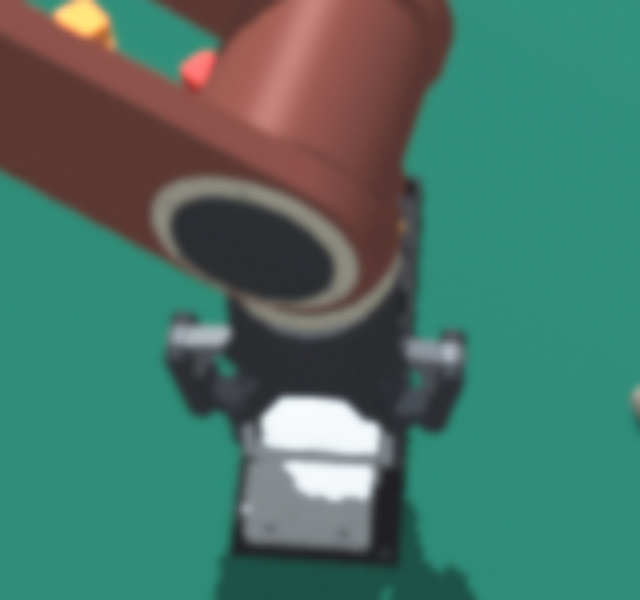

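The jaw hangs just above the bay floor, parallel to its mate with a small gap. I'll lower 2.5 mm, release and retreat.

```bash
python3 -m jog '[0,0,0.01,0,0,0,0,0,0.025,0,0,0,0,0,0.025,0,0,0]'
python3 -m jog '[0,0,0,0,0,0,0,0,0,0,0,0,0,0,0,0,0,0,0,0,0,0,0,0]' 76
python3 -m jog '[0,0,-0.2,0,0,0,0,0,-0.6,0,0,0,0,0,-1,0,0,0,0,0,-1,0,0,0]' >/dev/null
python3 -m jog '[0.4,0,-0.5,0,0,0,0.9,0,-0.5,0,0,0]' >/dev/null
python3 -m jog '[0.5,0,0,0,0,0,1,0,0,0,0,0,1,0,0,0,0,0]'
python3 - <<'E'
from meas import *
f=grab("side");save(f,"s7")
cv2.imwrite("pics/c7.png",cv2.resize(f['img'][200:350,230:390],(640,600)))
tops(f,0)
E
```

```text
time: 15.88
tool_pos: [0.4891, -0.2186, 0.0146]
tool_rot: [0.0, 0.819, 0.574, -0.0]
contact_force: [-5.0, 3.2, 7.0]
gripper_width: 0.691
grasp_force: 69.2
time: 16.38
tool_pos: [0.4888, -0.2185, 0.0129]
tool_rot: [0.0, 0.819, 0.573, 0.0]
contact_force: [-0.4, 0.0, 0.3]
gripper_width: 0.889
grasp_force: 0.0
time: 17.5
tool_pos: [0.5535, -0.0371, 0.1612]
tool_rot: [-0.001, 0.818, 0.575, -0.001]
contact_force: [0.7, -0.6, 0.3]
gripper_width: 0.888
grasp_force: 0.0
[605.  20.] z 0.0406 rect [2198.4  791.5] [ 65.  470.1] 0.7 A 16496 26538
[184.  83.] z 0.0418 rect [281.7 690.7] [58.7 98.5] 85.5 A 3185 4465
[186.  96.] z 0.0413 rect [280.1 613.1] [68.4 96.8] 89.7 A 3433 5943
[218. 103.] z 0.04 rect [385.4 540.1] [ 53.8 101.9] 88.4 A 2368 3688
[186. 108.] z 0.0392 rect [278.9 538.5] [59.5 98.5] 86.6 A 2377 5065
[111. 129.] z 0.0347 rect [ 53.8 490.8] [98.5 63.8] 1.3 A 5281 5980
[416. 215.] z 0.0406 rect [795.3 -60.7] [29.5 61.6] 55.5 A 684 1455
[313. 282.] z 0.0409 rect [ 508.3 -166.2] [63.7 60.7] 68.6 A 3568 3765
[425. 315.] z 0.0412 rect [ 694.3 -299.2] [ 53.6 119.5] 20.3 A 1715 3713
[309. 307.] z 0.0405 rect [ 487.6 -219.5] [30.5 60.5] 69.8 A 1649 1802
[306. 323.] z 0.0404 rect [ 473.3 -249.8] [29.9 60.5] 70.7 A 1609 1760
```

View pics/c7.png

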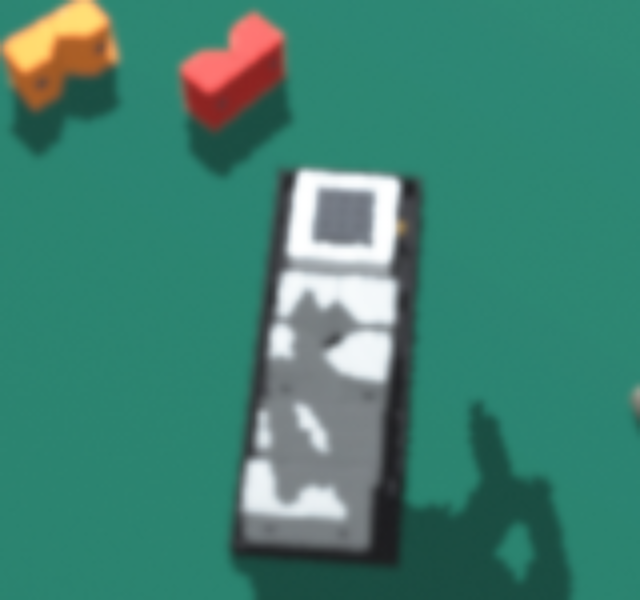

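All four jaws stand at 41 mm. The plain pair is 33 mm apart and parallel, the vee pair is facing, the mates have not moved and the arm is clear.

```bash
python3 -c "
from plant import manip
print(manip.job_done())"
```

```text
the job is handed in; nothing more can be done
None
```

Both loose jaws now stand upright in the tray beside their mates, the vee notches facing each other, and I handed the job in at about 17.6 s; it returned no verdict.

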